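Load the tack-welding jig and knock its locking pins down

ROBOT

A 6-joint arm with a two-finger parallel gripper is mounted at the origin on a cart in front of the work surface, level with it; the furniture and walls round the work are solid. World frame = base frame: x ahead of the robot, y to its left, z up, the work surface at z = 0. Lengths are in m, angles in degrees, forces in N, time in s.
With the tool pointing down it reaches from about 0.35 to 0.875 m from the base axis. Payload 4.2 kg.
Tool frame: the origin (TCP) lies where the fingers leave the gripper's body, on its centre line; the fingertips stand 70 mm ahead of it and the grasp point (between the pads) lies 51 mm ahead of it; z points along the fingers, y is the direction in which the jaws open and shut (so a half turn about z gives the same grasp; the last joint's range is limited). The gripper opens to 87 mm and grips with 3 to 60 N. Pads are 19 mm wide; open, the fingers measure 117 mm over their backs; the gripper's body (75 mm by 190 mm) begins 51 mm behind the grasp point.
Start: joints at [81.967, 22.042, 0.453, 0, -68.411, -14.817], TCP at [0.243, 0.576, 0.292] pointing down, gripper open.
Joint ranges: [-179.83, 179.83], [-69.29, 118.12], [-61.27, 80.66], [-181.25, 117.63], [-171.15, -9.14], [-177.46, 177.46]. Speed limits (degrees/s): [159.86, 159.86, 180, 180, 180, 180].

INTERFACE

Orientations are given as a 3x3 rotation matrix whose columns are the frame's x, y, z axes.
In Python, from station import sense, capture, camera_model, finish_job gives the robot as it stands.
- The arm moves only by the shell command python3 -m inch 'ROWS'. ROWS is JSON, a list of rows, each an object with "hand": the closure, from 0 (fully open) to 1 (shut); "slide": the shift along the world's x, y, z in cm, a list of three; "yaw": the turn about the world's z in rad. A call has 1 to 10 rows; each row is the pose to reach, as a shift and turn from the pose commanded when the call began; what a row does not reach only later rows make up. A row lasts 1/8 s, in which the tool goes at most 62.5 mm and 10.7 degrees, less where a joint would pass 70% of its speed; a pose out of reach is approached as far as the arm can. A call with a gripper value outside its range is refused whole. The fingers move at their own pace and stop on an object; the grip force is fixed at half the most. Time passes only in rows, so rows that repeat a pose let the fingers close. It gives the time, the measured TCP pose, the force and the opening at its end, in the units of the state.
- sense(): the state, without advancing time (a new reading comes with each control period).
- capture(name): name is "scene" or "top" or "wrist"; returns the picture (420x560x3 uint8, blue, green, red); there is no depth.
- camera_model(name): a dict with "mtx" (3x3 intrinsics, pixels), "xyz" and "orientation" of the camera in the world; the wrist camera has in their place "tool_from_camera" (4x4, takes a point from camera to tool coordinates, whose origin is the TCP and whose axes are the flange's). Camera axes: x right, y up, looking along -z (the intrinsics and any distortion apply to the point x, -y, -z); pixel columns grow to the right and rows downward; lengths in m; the calibration is good to about 2 mm. The wrist camera is an equidistant fisheye: a pixel r from the principal point sees the ray r / f radians off the axis. A picture is of the moment at which its call begins: read the wrist's pose just before it. camera_model takes no time and is no camera call.
- finish_job(): hands the job in, once; it reports no verdict.
The state is a dict: "time_s": time; "joints": joint angles; "joint_velocities": joint speeds; "effort": joint torques, N m; "tcp_pos": TCP position; "ee_rot": TCP orientation; "wrist_force": force on the tool from outside, world axes, zero at the start; "moment": the same for the moment, N m; "gripper_width": opening from 0.0 (shut) to 1.0 (fully open).
Only numpy, scipy, OpenCV 4.12 (cv2) and the standard library are available. Lean on these libraries where they do the work, as an engineer would, in place of code of your own. Each camera call takes 0.05 s, during which the arm holds its last target. There are 200 camera calls.

TASK

Get the tack-welding jig ready: first pinch the snap tab of the grey guard to unclip it, lift the guard off the pins and stand it on the bare table on its open side, then lay each square tube offcut flat in the slot of its width. After that take the mallet by its handle and with it strike the pin behind every loaded slot fully down, without pressing any pin with the gripper; leave the pin of an empty slot up. Finally stand the mallet back on its face on the rubber pad and, pinching the tab again, clip the guard back on over the pins.

Things in the scene. Friction and masses are not known exactly. Their poses are not given: they have to be found in the camera images.
- jig: Fixed tack-welding jig. Origin: on the table under the middle pin; x away from the robot, z up. Base plate 230 x 236 x 12 mm from x = -200 to 30. Pin block 30 x 210 mm about the origin, top z = 60, three pins at y = 70, 0, -70 (a, b, c), guard posts at y = +-96, top z = 92. Before it an end stop across the jig, x = -44 to -50, top z = 48, with a catch lip back to x = -32 in the middle; then three slots along x.
- slot_a (a point): Middle of the floor of the narrowest slot, on the jig's left (+y): 31 mm wide between two fences 5 mm thick and 120 mm long that rise 10 mm above the floor; floor 12 mm above the table. Axes as the jig's: x along the slot (the end stop is at x = +70 mm, the near end is open), z up.
- slot_b (a point): Middle of the floor of the middle slot: 36 mm wide between two fences 5 mm thick and 120 mm long that rise 10 mm above the floor; floor 12 mm above the table. Axes as the jig's: x along the slot (the end stop is at x = +70 mm, the near end is open), z up.
- slot_c (a point): Middle of the floor of the widest slot, on the jig's right (-y): 46 mm wide between two fences 5 mm thick and 120 mm long that rise 10 mm above the floor; floor 12 mm above the table. Axes as the jig's: x along the slot (the end stop is at x = +70 mm, the near end is open), z up.
- pin_a: Sprung steel locking pin behind slot a; origin at the centre of its top, axes as the jig's. Head 22 mm across. Up: top 85 mm above the table, 25 above the block. Travels 20 mm down (then its top is at 65 mm) against a spring and a friction grip: needs 7 N at first, 10 N at the end, and stays as deep as it was driven. A driven pin cannot be raised again.
- pin_b: Sprung steel locking pin behind slot b; origin at the centre of its top, axes as the jig's. Head 22 mm across. Up: top 85 mm above the table, 25 above the block. Travels 20 mm down (then its top is at 65 mm) against a spring and a friction grip: needs 7 N at first, 10 N at the end, and stays as deep as it was driven. A driven pin cannot be raised again.
- pin_c: Sprung steel locking pin behind slot c; origin at the centre of its top, axes as the jig's. Head 22 mm across. Up: top 85 mm above the table, 25 above the block. Travels 20 mm down (then its top is at 65 mm) against a spring and a friction grip: needs 7 N at first, 10 N at the end, and stays as deep as it was driven. A driven pin cannot be raised again.
- guard: Loose grey plastic hood 40 (x) x 226 (y) x 66 mm high, 0.25 kg, held over the pins by a snap tab on its near face. Origin: centre of its open underside (30 mm above the table when clipped on), axes then as the jig's, z up. Far face flat at x = 20 mm. It must rise 65 mm straight up to clear the posts. It stands on its open underside on the table, tab clear. Refitted, its top rests on the posts; it has 2 mm play each way.
- tab_ridge (a point): Outermost line of the rounded ridge (34 mm long, along y) on the guard's snap tab, guard x = -36, z = 36 mm. A hook at the tab's foot sits under the jig's lip. Pressing the ridge 3 mm or more towards the guard's far face (about 8 N, stop at 4.3 mm) unhooks it: pinch the guard here across its middle, one finger on the ridge, one on the far face (56 mm over both), and lift, still pinching. Refit it pinched; let go when it is down.
- tube_a: Loose rusty square steel tube offcut, 25 x 25 x 130 mm, about 0.2 kg, for slot a; origin at the centre of its underside, y along its length (either end may lead). May be absent (None): then slot a stays empty and its pin up.
- tube_a_mid (a point): Centre of tube a, 12.5 mm above its origin.
- tube_b: Loose rusty square steel tube offcut, 30 x 30 x 90 mm, about 0.2 kg, for slot b; origin at the centre of its underside, y along its length (either end may lead). May be absent (None): then slot b stays empty and its pin up.
- tube_b_mid (a point): Centre of tube b, 15 mm above its origin.
- tube_c: Loose rusty square steel tube offcut, 40 x 40 x 110 mm, about 0.2 kg, for slot c; origin at the centre of its underside, y along its length (either end may lead). May be absent (None): then slot c stays empty and its pin up.
- tube_c_mid (a point): Centre of tube c, 20 mm above its origin.
- mallet: Mallet, 0.45 kg, standing on the lower face of its upright steel head (42 mm across, 64 high). Origin: centre of that striking face, z up. Level wooden handle 22 mm wide, 28 high, middle line 32 mm above the face, along the mallet's -x from the head to x = -200 mm. Nearly all the weight is in the head.
- pad: Fixed black rubber pad 120 x 120 x 4 mm on the table, where the mallet stands; origin at the centre of its underside (top 4 mm above the table).
Things that resemble listed ones, but are neither listed nor needed, are in the scene too. Leave any brown or yellow look-alike of the tube_b alone.

How it is judged:
By the outcome, as a careful person would: the job done as asked, in the order asked, and still so for the second after the job is handed in, with the robot touching nothing.
Of tube_a, tube_b, tube_c only 2 to 3 are there at a start; the rules pass over those that are not, and their reading is None.
At some moment in a run one of tube_a, tube_b, tube_c may be knocked a few centimetres aside while the robot is not near it.
It also fails if it takes over 210 s, if anything falls off the work surface, if the arm or the gripper's body presses on something with over 40 N, if the wrist force passes 120 N, or if a joint passes its speed limit or range.

## Working session

There is one attempt and no reset: what is moved stays moved. The work goes in short steps, Python scripts to look and compute and a shell command to move; the robot and the scene stay as the last step left them, time stands still between calls to the robot, and variables do not carry over. Pictures are saved under pics/ and viewed, about 12 in all and at most 16, crops included, and the job is handed in when it is done.

```bash
ls; mkdir -p pics
python3 - <<'E'
from station import sense,capture,camera_model
import cv2,json
s=sense();print(s)
for n in("scene","top"):
    cv2.imwrite(f"pics/{n}0.png",capture(n));print(n,camera_model(n))
print(camera_model("wrist"))
E
```

```text
pics
{'time_s': 0.0, 'joints': array([ 8.19661095e+01,  2.20899978e+01,  3.80256654e-01, -3.00938947e-02,
       -6.84111137e+01, -1.48155400e+01]), 'joint_velocities': array([-0.02319759,  0.12580909, -0.0197833 , -0.01171746,  0.03012198,
       -0.01200684]), 'effort': array([-1.17639727e-03, -3.90664172e+01,  1.87398219e+01,  4.21974018e+00,
        1.08193231e-02, -1.97321583e-04]), 'tcp_pos': array([0.24250196, 0.57554573, 0.29116788]), 'ee_rot': array([[ 9.21453254e-01, -3.88488475e-01, -7.78386185e-04],
       [-3.88489249e-01, -9.21451042e-01, -2.02030738e-03],
       [ 6.76213726e-05,  2.16401347e-03, -9.99997656e-01]]), 'wrist_force': array([-0.46225887,  0.11945104,  0.99496969]), 'moment': array([ 0.01581957,  0.02331204, -0.05953203]), 'gripper_width': 1.0047226269519425}
scene {'mtx': array([[399.69218383,   0.        , 286.6495075 ],
       [  0.        , 399.69218383, 209.65968438],
       [  0.        ,   0.        ,   1.        ]]), 'xyz': array([ 0.06080654, -0.5090819 ,  0.76538291]), 'orientation': array([[ 0.79746708,  0.37758376, -0.47061319],
       [-0.60327
[... 286 characters left out ...]
 1.33167348]), 'orientation': array([[-0.06043502,  0.97775048, -0.20087709],
       [-0.99817135, -0.05894615,  0.0133907 ],
       [ 0.00125183,  0.20131903,  0.97952493]])}
{'mtx': array([[325.1922621 ,   0.        , 283.02202683],
       [  0.        , 325.1922621 , 207.94972185],
       [  0.        ,   0.        ,   1.        ]]), 'tool_from_camera': array([[ 1.25968585e-03,  9.66270052e-01,  2.57527861e-01,
         6.99895223e-02],
       [ 9.99999175e-01, -1.28228544e-03, -8.01885884e-05,
         2.83338378e-04],
       [ 2.52740395e-04,  2.57527750e-01, -9.66270870e-01,
        -9.19470265e-02],
       [ 0.00000000e+00,  0.00000000e+00,  0.00000000e+00,
         1.00000000e+00]])}
```

View pics/scene0.png

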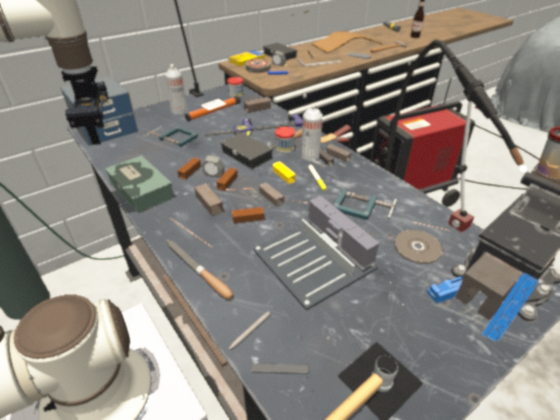

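View pics/top0.png

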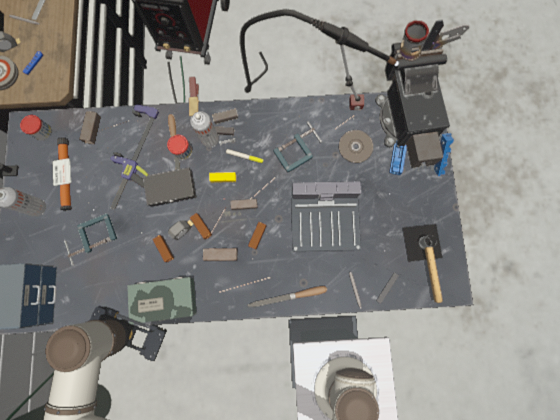

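```bash
cat > h.py <<'E'
import numpy as np,cv2
from station import sense,capture,camera_model
def ray(n,uv,s=None):
    m=camera_model(n);K=m["mtx"];u=(uv[0]-K[0,2])/K[0,0];v=(uv[1]-K[1,2])/K[1,1]
    if n=="wrist":
        s=s or sense();T=m["tool_from_camera"];r=np.hypot(u,v);k=np.sin(r)/r if r>1e-9 else 1
        d=np.array([u*k,-v*k,-np.cos(r)])
        R=s["ee_rot"];return s["tcp_pos"]+R@T[:3,3],R@T[:3,:3]@d
    return m["xyz"],m["orientation"]@np.array([u,-v,-1.])
def pt(n,uv,z,s=None):
    o,d=ray(n,uv,s);return o+d*(z-o[2])/d[2]
def proj(n,p,s=None):
    m=camera_model(n);K=m["mtx"];p=np.asarray(p,float)
    if n=="wrist":
        s=s or sense();T=m["tool_from_camera"]
        q=T[:3,:3].T@(s["ee_rot"].T@(p-s["tcp_pos"])-T[:3,3]);a=np.hypot(q[0],q[1]);th=np.arctan2(a,-q[2])
        return K[:2,2]+K[0,0]*th*np.array([q[0],-q[1]])/max(a,1e-9)
    q=m["orientation"].T@(p-m["xyz"]);return K[:2,2]+K[0,0]*np.array([q[0],-q[1]])/-q[2]
E
python3 - <<'E'
from h import *
t=cv2.imread("pics/top0.png");s=cv2.imread("pics/scene0.png")
a=cv2.resize(t[160:275,140:380],None,fx=3.3,fy=3.3,interpolation=2)[:300]
a=cv2.resize(t[165:270,140:370],(800,365),interpolation=2)
b=cv2.resize(s[145:300,160:385],(340,234),interpolation=2)
c=cv2.resize(s[145:230,160:345],(500,230),interpolation=2)
cv2.imwrite("pics/c0.png",np.vstack([a,np.hstack([c,cv2.resize(t[215:310,395:450],(300,230))])]))
hsv=cv2.cvtColor(t,cv2.COLOR_BGR2HSV)
for q in[(163,248),(200,225),(258,235),(244,204),(220,254),(222,177),(89,125)]:
    print(q,hsv[q[1],q[0]],pt("top",q,.03).round(3))
E
```

```text
(163, 248) [ 14 161 150] [0.486 0.579 0.03 ]
(200, 225) [ 13 169 148] [0.557 0.453 0.03 ]
(258, 235) [ 14 160 150] [0.511 0.256 0.03 ]
(244, 204) [ 15  39 158] [0.622 0.3   0.03 ]
(220, 254) [ 13  48 154] [0.454 0.387 0.03 ]
(222, 177) [ 28 255 236] [0.723 0.374 0.03 ]
(89, 125) [ 14  49 130] [0.947 0.848 0.03 ]
```

View pics/c0.png

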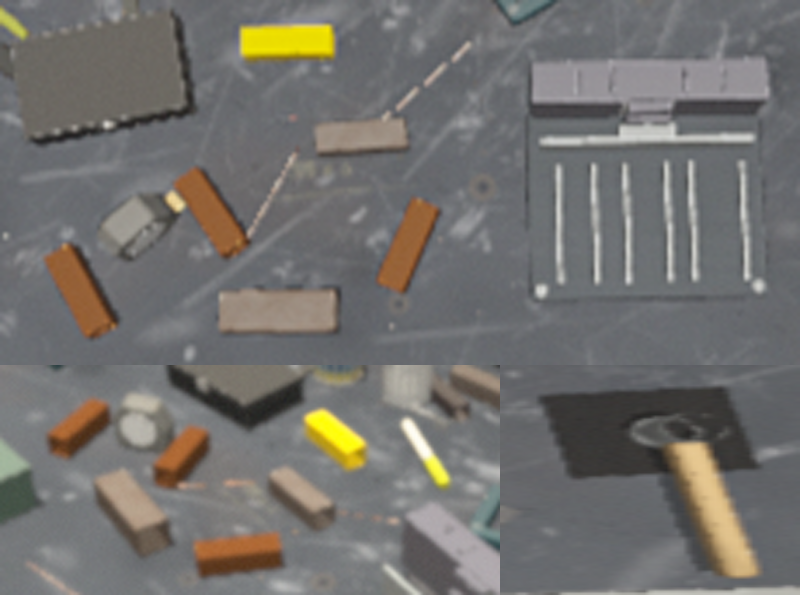

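Run:
```python
from h import *
t=cv2.imread("pics/top0.png");hsv=cv2.cvtColor(t,cv2.COLOR_BGR2HSV)
m1=cv2.inRange(hsv,(3,100,60),(20,255,255));m2=cv2.inRange(hsv,(5,22,75),(25,100,220));m3=cv2.inRange(hsv,(22,150,100),(35,255,255))
for nm,m in(("orange",m1),("greybrown",m2),("yellow",m3)):
    m=cv2.morphologyEx(m,cv2.MORPH_OPEN,np.ones((3,3)))
    for c in cv2.findContours(m,0,2)[0]:
        if cv2.contourArea(c)<100 or cv2.contourArea(c)>1500: continue
        (u,v)=cv2.minAreaRect(c)[0]
        if v>310: continue
        p=np.array([pt("top",q[0],.03)[:2] for q in c])*1000
        r=cv2.minAreaRect(p.astype(np.float32));b=cv2.boxPoints(r)
        print(nm,(int(u),int(v)),np.round(r[0]),np.round(r[1]),round(r[2],1))
```

```text
orange (162, 248) [485. 580.] [95. 32.] 27.6
orange (256, 235) [511. 260.] [30. 90.] 63.7
orange (200, 225) [554. 452.] [95. 30.] 32.8
orange (65, 194) [692. 920.] [78. 34.] 3.4
orange (62, 151) [854. 938.] [56. 32.] 3.2
greybrown (149, 304) [303. 620.] [38. 80.] 2.7
greybrown (269, 300) [293. 228.] [ 15. 119.] 9.1
greybrown (310, 291) [311.  92.] [ 23. 107.] 8.8
greybrown (219, 254) [454. 389.] [112.  40.] 86.5
greybrown (243, 203) [622. 302.] [34. 88.] 1.5
greybrown (427, 146) [ 795. -363.] [102.  91.] 4.8
greybrown (355, 146) [ 810. -105.] [118. 121.] 85.1
greybrown (87, 126) [941. 853.] [ 45. 123.] 82.9
greybrown (224, 114) [957. 359.] [32. 89.] 11.7
greybrown (193, 106) [1000.  473.] [37. 79.] 89.6
greybrown (428, 48) [1180. -416.] [ 51. 105.] 13.1
yellow (222, 177) [723. 374.] [92. 29.] 86.6
```

```bash
python3 - <<'E'
from h import *
t=cv2.imread("pics/top0.png");hsv=cv2.cvtColor(t,cv2.COLOR_BGR2HSV)
m=cv2.inRange(hsv,(0,0,165),(180,50,255));m[:190]=0;m[255:]=0;m[:,:285]=0;m[:,365:]=0
L=[]
for c in cv2.findContours(m,0,1)[0]:
    if len(c)<4: continue
    p=np.array([pt("top",q[0],.022)[:2] for q in c])*1000
    r=cv2.minAreaRect(p.astype(np.float32))
    v=cv2.fitLine(p.astype(np.float32),2,0,.01,.01).ravel()
    print(cv2.boundingRect(c),np.round(r[0]),np.round(r[1]),"ang",round(np.degrees(np.arctan2(v[1],v[0])),1))
# pad/mallet
k=cv2.inRange(hsv,(0,0,0),(180,255,60));k[:215]=0;k[275:]=0;k[:,:395]=0;k[:,450:]=0
h=cv2.inRange(hsv,(10,60,120),(25,255,255));h[:232]=0;h[305:]=0;h[:,:415]=0;h[:,450:]=0
for mm,z in((k,.004),(h,.05)):
    c=max(cv2.findContours(mm,0,1)[0],key=cv2.contourArea)
    p=np.array([pt("top",q[0],z)[:2] for q in c])*1000
    r=cv2.minAreaRect(p.astype(np.float32));print(np.round(r[0]),np.round(r[1]),r[2],np.round(cv2.boxPoints(r)).tolist())
a=cv2.resize(t[180:255,285:370],(793,700),interpolation=2)
E
python3 -m inch '[{"slide":[0,0,0]}]'
```

```text
(294, 247, 3, 4) [458. 133.] [ 7. 10.] ang -3.9
(357, 246, 3, 3) [450. -81.] [7. 7.] ang -14.9
(301, 243, 1, 3) [472. 112.] [0. 7.] ang -3.8
(311, 225, 1, 21) [501.  76.] [ 0. 69.] ang -4.1
(320, 221, 2, 26) [504.  43.] [ 3. 86.] ang -3.9
(300, 213, 1, 29) [531. 112.] [ 0. 97.] ang -3.7
(353, 212, 3, 33) [517. -72.] [  4. 111.] ang -2.6
(331, 212, 3, 34) [520.   3.] [  4. 115.] ang -2.3
(319, 212, 1, 8) [567.  43.] [ 0. 25.] ang -4.3
(310, 212, 2, 12) [562.  73.] [ 3. 39.] ang -2.0
(338, 211, 3, 35) [520. -21.] [  4. 118.] ang -2.3
(296, 201, 61, 6) [609.  16.] [209.  17.] ang 87.4
[ 455. -307.] [117. 116.] 2.6098766326904297 [[394.0, -251.0], [400.0, -367.0], [516.0, -362.0], [511.0, -246.0]]
[ 344. -317.] [181.  24.] 3.3099424839019775 [[253.0, -310.0], [255.0, -334.0], [435.0, -323.0], [434.0, -300.0]]invalid input
```

```bash
python3 -m inch '[{"hand":0,"slide":[39,-55.8,0],"yaw":-1.2165},{"hand":0,"slide":[39,-55.8,0],"yaw":-1.2165},{"hand":0,"slide":[39,-55.8,0],"yaw":-1.2165},{"hand":0,"slide":[39,-55.8,0],"yaw":-1.2165},{"hand":0,"slide":[39,-55.8,0],"yaw":-1.2165},{"hand":0,"slide":[39,-55.8,0],"yaw":-1.2165},{"hand":0,"slide":[39,-55.8,0],"yaw":-1.2165},{"hand":0,"slide":[39,-55.8,0],"yaw":-1.2165},{"hand":0,"slide":[39,-55.8,0],"yaw":-1.2165},{"hand":0,"slide":[39,-55.8,0],"yaw":-1.2165}]'; python3 -m inch '[{"hand":0,"slide":[0,0,0],"yaw":0},{"hand":0,"slide":[0,0,0],"yaw":0}]'
```

```text
time_s: 1.35
tcp_pos: [0.6015, 0.0619, 0.2919]
ee_rot: [[-0.044, -0.999, -0.001], [-0.999, 0.044, 0.0], [0.0, 0.001, -1.0]]
wrist_force: [1.7, 0.9, 0.7]
gripper_width: 0.998
time_s: 1.6
tcp_pos: [0.6004, 0.0634, 0.2915]
ee_rot: [[-0.045, -0.999, -0.001], [-0.999, 0.045, -0.0], [0.0, 0.001, -1.0]]
wrist_force: [-0.8, 0.3, -0.0]
gripper_width: 1.003
```

Run:
```python
from h import *
s=sense();im=capture("wrist");np.save("s1.npy",s,allow_pickle=True);cv2.imwrite("pics/w1.png",im)
```

```text
(no output)
```

View pics/w1.png

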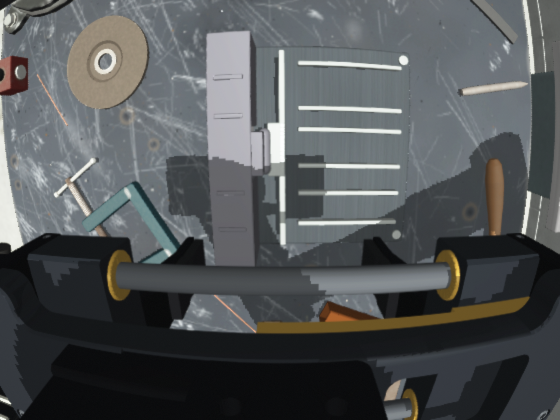

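Run:
```python
from h import *
s=np.load("s1.npy",allow_pickle=True).item();im=cv2.imread("pics/w1.png")
P=lambda uv,z:(pt("wrist",uv,z,s)[:2]*1000).round(1)
g=cv2.cvtColor(im,cv2.COLOR_BGR2GRAY)
m=cv2.inRange(im,(150,150,150),(255,255,255));m[:45]=0;m[240:]=0;m[:,:270]=0;m[:,412:]=0
for c in cv2.findContours(m,0,1)[0]:
    if cv2.contourArea(c)<30: continue
    x,y,w,h=cv2.boundingRect(c);p=c[:,0];z=.048 if w<h else .022
    i=0 if w>h else 1
    a=p[p[:,i]<=p[:,i].min()+1].mean(0);b=p[p[:,i]>=p[:,i].max()-1].mean(0)
    A,B=P(a,z),P(b,z);d=A-B;print((x,y,w,h),A,B,"len",np.hypot(*d).round(1),"ang",np.degrees(np.arctan2(*d[::-1])).round(2))
for q in[(207,32),(251,31),(206,240),(254,240),(207,140),(251,140)]:print(q,P(q,.096))
print("ridge",P((271,150),.066),P((271,168),.066))
# grey profile across the guard row 100..
for r in(60,95,148): print(r,g[r,198:300:2].tolist())
```

```text
(280, 222, 6, 18) [602.4  98.5] [602.7 117.4] len 18.9 ang -90.91
(298, 220, 84, 6) [583.7 108.1] [484.9 110.3] len 98.8 ang -1.28
(300, 191, 99, 5) [580.2  72.1] [464.4  76.5] len 115.9 ang -2.18
(300, 164, 100, 5) [578.9  40.6] [463.8  45.4] len 115.2 ang -2.39
(298, 127, 104, 7) [580.  -0.] [461.8   4.4] len 118.3 ang -2.13
(298, 106, 104, 8) [579.  -24.1] [461.3 -19.6] len 117.8 ang -2.19
(298, 61, 104, 9) [576.8 -74.5] [459.3 -70.2] len 117.6 ang -2.1
(399, 55, 10, 10) [456.  -85.2] [455.4 -75.3] len 9.9 ang -86.53
(270, 50, 15, 163) [595.3 -83.5] [601.9  86.4] len 170.0 ang -92.22
(207, 32) [660.6 -95.6]
(251, 31) [621.  -92.4]
(206, 240) [675.4  98.2]
(254, 240) [628.9  99.7]
(207, 140) [665.2   3.8]
(251, 140) [625.5   6.5]
ridge [609.5  18.7] [610.4  36.5]
60 [104, 108, 100, 98, 156, 182, 182, 182, 182, 182, 181, 182, 183, 183, 183, 184, 184, 185, 185, 186, 186, 186, 186, 186, 187, 181, 88, 60, 60, 98, 115, 115, 112, 114, 114, 114, 115, 118, 82, 65, 123, 242, 242, 159, 115, 116, 115, 116, 114, 116, 129]
95 [114, 111, 111, 111, 133, 179, 180, 181, 181, 181, 181, 182, 182, 182, 183, 183, 183, 183, 183, 184, 184, 185, 186, 186, 186, 185, 93, 60, 61, 90, 118, 118, 117, 117, 117, 118, 119, 118, 100, 66, 139, 242, 245, 191, 118, 116, 117, 119, 114, 120, 117]
148 [111, 110, 110, 110, 109, 158, 180, 179, 179, 179, 180, 179, 180, 180, 181, 181, 181, 181, 181, 182, 181, 181, 182, 183, 182, 183, 158, 183, 186, 188, 189, 190, 137, 140, 170, 145, 192, 245, 245, 245, 245, 252, 255, 205, 113, 117, 117, 117, 116, 118, 117]
```

```bash
python3 -m inch '[{"hand":0,"slide":[3.6,-4.5,-5],"yaw":0.007},{"hand":0,"slide":[3.6,-4.5,-5],"yaw":0.007},{"hand":0,"slide":[3.6,-4.5,-5],"yaw":0.007},{"hand":0,"slide":[3.6,-4.5,-5],"yaw":0.007}]'
python3 - <<'E'
from h import *
s=sense();im=capture("wrist");np.save("s2.npy",s,allow_pickle=True);cv2.imwrite("pics/w2.png",im)
P=lambda uv,z:(pt("wrist",uv,z,s)[:2]*1000).round(1)
g=cv2.cvtColor(im,cv2.COLOR_BGR2GRAY).astype(int)
print(s["tcp_pos"])
for r in range(30,190,16):
    d=np.diff(g[r]);i=[k for k in range(180,420) if abs(d[k])>25 and abs(d[k])>=abs(d[k-1:k+2]).max()]
    print(r,[(k,P((k+.5,r),.096).tolist()) for k in i][:7])
E
```

```text
time_s: 2.15
tcp_pos: [0.6368, 0.0199, 0.2438]
ee_rot: [[-0.036, -0.999, 0.002], [-0.999, 0.036, 0.0], [-0.0, -0.002, -1.0]]
wrist_force: [1.0, -1.3, 0.1]
gripper_width: 0.999
[0.63676464 0.01991375 0.24379799]
30 [(250, [655.7, -122.2]), (252, [654.2, -122.1])]
46 []
62 []
78 [(243, [661.9, -85.3]), (296, [623.4, -83.6])]
94 [(243, [662.3, -73.3]), (297, [623.0, -71.6]), (313, [611.4, -71.4]), (322, [604.8, -71.3]), (328, [600.4, -71.3])]
110 [(241, [664.2, -61.5]), (243, [662.8, -61.4]), (296, [624.1, -59.8]), (322, [605.1, -59.4]), (329, [600.0, -59.4])]
126 [(240, [665.5, -49.7]), (243, [663.3, -49.6]), (296, [624.5, -48.0]), (312, [612.8, -47.7]), (322, [605.4, -47.6]), (328, [601.0, -47.5])]
142 [(241, [665.4, -37.8]), (243, [663.9, -37.7]), (296, [624.9, -36.2]), (313, [612.4, -35.9]), (322, [605.7, -35.7]), (328, [601.2, -35.7])]
158 [(199, [698.2, -27.6]), (240, [666.7, -25.9]), (244, [663.7, -25.8]), (296, [625.2, -24.3]), (313, [612.6, -24.0]), (322, [605.9, -23.8]), (328, [601.4, -23.7])]
174 [(256, [655.4, -13.4]), (296, [625.5, -12.3]), (307, [617.3, -12.1]), (308, [616.6, -12.0]), (327, [602.3, -11.7]), (339, [593.1, -11.4])]
```

View pics/w2.png

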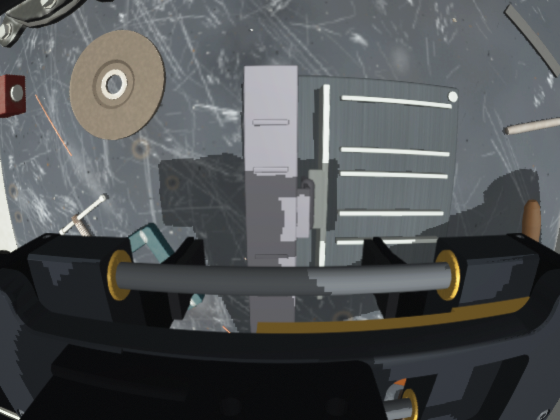

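```bash
python3 -m inch '[{"hand":0,"slide":[0.1,-0.2,-3],"yaw":0},{"hand":0,"slide":[0.1,-0.2,-6],"yaw":0},{"hand":0,"slide":[0.1,-0.2,-9],"yaw":0},{"hand":0,"slide":[0.1,-0.2,-11],"yaw":0},{"hand":0,"slide":[0.1,-0.2,-12],"yaw":0},{"hand":0,"slide":[0.1,-0.2,-12],"yaw":0},{"hand":0,"slide":[0.1,-0.2,-12],"yaw":0}]'; python3 -m inch '[{"hand":0.2,"slide":[0,0,0],"yaw":0},{"hand":0.2,"slide":[0,0,0],"yaw":0},{"hand":0.2,"slide":[0,0,0],"yaw":0}]'
```

```text
time_s: 3.08
tcp_pos: [0.6384, 0.017, 0.1237]
ee_rot: [[-0.037, -0.999, 0.003], [-0.999, 0.037, 0.0], [-0.001, -0.002, -1.0]]
wrist_force: [-0.7, 0.5, 1.1]
gripper_width: 1.001
time_s: 3.45
tcp_pos: [0.6378, 0.0166, 0.1225]
ee_rot: [[-0.038, -0.999, 0.0], [-0.999, 0.038, 0.0], [-0.0, -0.0, -1.0]]
wrist_force: [0.4, -0.3, 0.9]
gripper_width: 0.82
```

```bash
python3 -m inch '[{"hand":1,"slide":[0,0,0],"yaw":0},{"hand":1,"slide":[0,0,0],"yaw":0},{"hand":1,"slide":[0,0,0],"yaw":0},{"hand":1,"slide":[0,0,0],"yaw":0},{"hand":1,"slide":[0,0,0],"yaw":0},{"hand":1,"slide":[0,0,0],"yaw":0}]'
```

```text
time_s: 4.2
tcp_pos: [0.6388, 0.0168, 0.1223]
ee_rot: [[-0.037, -0.999, 0.003], [-0.999, 0.037, 0.0], [-0.0, -0.003, -1.0]]
wrist_force: [4.6, -1.4, -4.0]
gripper_width: 0.585
```

```bash
python3 -m inch '[{"hand":1,"slide":[0,0,0.7],"yaw":0},{"hand":1,"slide":[0,0,2],"yaw":0},{"hand":1,"slide":[0,0,3.5],"yaw":0},{"hand":1,"slide":[0,0,5],"yaw":0},{"hand":1,"slide":[0,0,6.5],"yaw":0},{"hand":1,"slide":[0,0,8],"yaw":0},{"hand":1,"slide":[0,0,10],"yaw":0},{"hand":1,"slide":[0,0,10],"yaw":0}]';python3 - <<'E'
from h import *
s=sense();im=capture("scene");top=capture("top")
a=cv2.resize(im[150:330,200:420],(550,450),interpolation=2);b=cv2.resize(top[150:320,260:460],(250,212))
o=np.zeros((450,800,3),np.uint8);o[:,:550]=a;o[:212,550:]=b;cv2.imwrite("pics/c1.png",o)
E
```

```text
time_s: 5.2
tcp_pos: [0.6384, 0.0168, 0.2246]
ee_rot: [[-0.037, -0.999, 0.004], [-0.999, 0.037, 0.001], [-0.001, -0.004, -1.0]]
wrist_force: [0.4, 0.1, -4.0]
gripper_width: 0.584
```

View pics/c1.png

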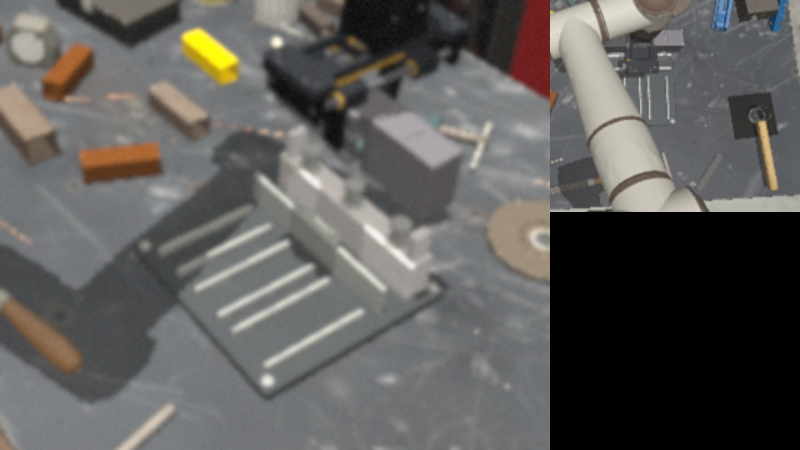

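Run:
```python
from h import *
print(sense()["joints"].round(1))
t=cv2.imread("pics/top0.png")
for p in[(.62,-.135,0),(.62,-.215,0),(.39,-.135,0),(.39,-.215,0)]:print(proj("top",p).round())
c=t[190:300,350:420];print(cv2.cvtColor(t,cv2.COLOR_BGR2GRAY)[200:280:6,364:404:3])
```

```text
[ 16.   26.3  -3.3  -0.  -60.5 -18.2]
[368. 199.]
[390. 198.]
[374. 264.]
[397. 263.]
[[102 107 104 107  94  95  95 102 100  96  98  99 100 100]
 [103 101 101 118  98  98  99 102 100 104  99 103 101 103]
 [101 105 101 103 106 101  99 101 101 105 103 103 101 103]
 [112 104 138 110 101  99 101  98 102 107 100 134 100  99]
 [108 104 106 101 104 102 108 118 101  97 104 101 100  98]
 [115 121 111 106 103 102 100 100 100 110 105 108 107  54]
 [102 100 100 101  99 105 104 102 108 103 102 104 110  87]
 [102 103 103 107 104 103 107 101 105 103 102 102  99 101]
 [106 100 100 102 113 106 108 105 116 105 103 104 102 103]
 [103 103 104 104 103 105 104 102 104 105 103 101 106 105]
 [100 103 104 105 106 105 106 110 107 108 106 102 101 104]
 [106 106 104 107 106 106 108 109 107 106 107 105 105 100]
 [106 106 106 105 104 106 108 109 105 103 112 103 103 101]
 [109 109 108 109 109 106 108 106 108 118 120 109 106 100]]
```

```bash
python3 -m inch '[{"hand":1,"slide":[-1.5,-2,0],"yaw":0.17},{"hand":1,"slide":[-3,-4,0],"yaw":0.34},{"hand":1,"slide":[-4.5,-6.5,0],"yaw":0.51},{"hand":1,"slide":[-6,-9,0],"yaw":0.68},{"hand":1,"slide":[-7.5,-11.5,0],"yaw":0.85},{"hand":1,"slide":[-9,-14,0],"yaw":1.02},{"hand":1,"slide":[-10.5,-16.5,0],"yaw":1.19},{"hand":1,"slide":[-12,-18.5,0],"yaw":1.36},{"hand":1,"slide":[-12.8,-19.5,0],"yaw":1.5},{"hand":1,"slide":[-12.8,-19.5,0],"yaw":1.57}]';python3 -m inch '[{"hand":1,"slide":[0,0,-3],"yaw":0},{"hand":1,"slide":[0,0,-6],"yaw":0},{"hand":1,"slide":[0,0,-9],"yaw":0},{"hand":1,"slide":[0,0,-11],"yaw":0},{"hand":1,"slide":[0,0,-12.3],"yaw":0},{"hand":1,"slide":[0,0,-12.3],"yaw":0},{"hand":1,"slide":[0,0,-12.3],"yaw":0}]'
```

```text
time_s: 6.55
tcp_pos: [0.5082, -0.179, 0.2212]
ee_rot: [[0.999, -0.037, -0.003], [-0.037, -0.999, 0.001], [-0.003, -0.0, -1.0]]
wrist_force: [-0.0, 0.0, -3.2]
gripper_width: 0.581
time_s: 7.42
tcp_pos: [0.5103, -0.1784, 0.0999]
ee_rot: [[0.999, -0.038, 0.001], [-0.038, -0.999, -0.0], [0.001, 0.0, -1.0]]
wrist_force: [0.5, 0.3, -3.1]
gripper_width: 0.58
```

```bash
python3 -m inch '[{"hand":1,"slide":[0,0,-0.3],"yaw":0},{"hand":1,"slide":[0,0,-0.6],"yaw":0},{"hand":1,"slide":[0,0,-0.6],"yaw":0}]';python3 -m inch '[{"hand":1,"slide":[0,0,-0.15],"yaw":0},{"hand":1,"slide":[0,0,-0.15],"yaw":0}]'
```

```text
time_s: 7.8
tcp_pos: [0.5096, -0.1783, 0.0932]
ee_rot: [[0.999, -0.038, -0.0], [-0.038, -0.999, 0.0], [-0.0, -0.0, -1.0]]
wrist_force: [-0.1, 0.2, -2.8]
gripper_width: 0.586
time_s: 8.05
tcp_pos: [0.5099, -0.1783, 0.0922]
ee_rot: [[0.999, -0.038, 0.0], [-0.038, -0.999, -0.0], [0.0, 0.0, -1.0]]
wrist_force: [-1.3, -0.2, 0.7]
gripper_width: 0.586
```

```bash
python3 -m inch '[{"hand":0,"slide":[0,0,0],"yaw":0},{"hand":0,"slide":[0,0,0],"yaw":0},{"hand":0,"slide":[0,0,0],"yaw":0},{"hand":0,"slide":[0,0,0],"yaw":0},{"hand":0,"slide":[0,0,3],"yaw":0},{"hand":0,"slide":[0,0,8],"yaw":0},{"hand":0,"slide":[0,0,13],"yaw":0},{"hand":0,"slide":[0,0,13],"yaw":0}]'
cat > tubes.py <<'E'
from h import *
t=capture("top");hsv=cv2.cvtColor(t,cv2.COLOR_BGR2HSV)
m=cv2.morphologyEx(cv2.inRange(hsv,(5,22,75),(25,100,220)),2,np.ones((3,3)))
for c in cv2.findContours(m,0,2)[0]:
    (u,v)=cv2.minAreaRect(c)[0]
    if not 150<cv2.contourArea(c)<1500 or v>290 or v<150: continue
    p=np.array([pt("top",q[0],.03)[:2] for q in c])*1000
    r=cv2.minAreaRect(p.astype(np.float32));print((int(u),int(v)),np.round(r[0]),np.round(r[1]),round(r[2],1))
E
python3 tubes.py
```

```text
time_s: 9.05
tcp_pos: [0.5119, -0.1786, 0.2264]
ee_rot: [[0.999, -0.038, 0.01], [-0.038, -0.999, -0.001], [0.01, 0.001, -1.0]]
wrist_force: [0.0, -0.4, -1.2]
gripper_width: 0.998
(381, 281) [ 328. -147.] [172. 137.] 87.9
(219, 254) [454. 389.] [112.  40.] 86.5
(243, 203) [622. 302.] [34. 88.] 1.1
(434, 200) [ 593. -361.] [141. 188.] 61.8
(170, 184) [707. 555.] [ 97. 141.] 6.4
```

```bash
python3 -m inch '[{"hand":0,"slide":[1.2,5,0],"yaw":-0.15},{"hand":0,"slide":[2.4,10,0],"yaw":-0.3},{"hand":0,"slide":[3.6,15,0],"yaw":-0.45},{"hand":0,"slide":[4.8,20,0],"yaw":-0.6},{"hand":0,"slide":[6,26,0],"yaw":-0.75},{"hand":0,"slide":[7.5,32,0],"yaw":-0.9},{"hand":0,"slide":[9,38,0],"yaw":-1.05},{"hand":0,"slide":[10.2,44,0],"yaw":-1.2},{"hand":0,"slide":[11.2,48,0],"yaw":-1.35},{"hand":0,"slide":[11.2,48,0],"yaw":-1.5}]';python3 -m inch '[{"hand":0,"slide":[0,0,-3],"yaw":0},{"hand":0,"slide":[0,0,-3],"yaw":0},{"hand":0,"slide":[0,0,-3],"yaw":0}]'
python3 - <<'E'
from h import *
s=sense();im=capture("wrist");cv2.imwrite("pics/w3.png",im);print(s["tcp_pos"])
for p in[(.609,.256,.03),(.639,.256,.03)]:print(proj("wrist",p,s))
E
```

```text
time_s: 10.35
tcp_pos: [0.6211, 0.3046, 0.2182]
ee_rot: [[0.031, -1.0, -0.004], [-1.0, -0.031, -0.002], [0.002, 0.004, -1.0]]
wrist_force: [-0.8, -0.7, -0.8]
gripper_width: 1.003
time_s: 10.72
tcp_pos: [0.6218, 0.3015, 0.1914]
ee_rot: [[0.033, -0.999, -0.0], [-0.999, -0.033, -0.001], [0.001, 0.001, -1.0]]
wrist_force: [-0.3, -0.7, -0.2]
gripper_width: 0.999
[0.62183949 0.30151217 0.19140589]
[300.81467217 155.83783848]
[262.39980428 154.56235813]
```

View pics/w3.png

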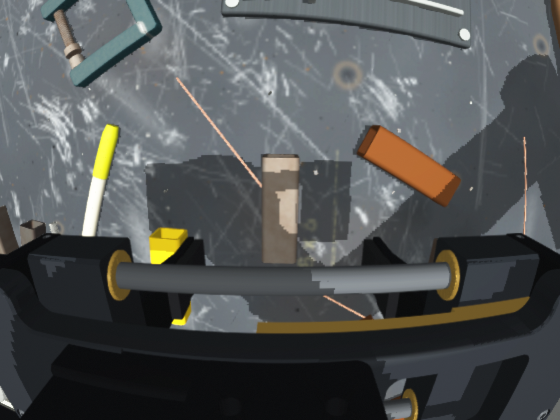

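```bash
python3 -m inch '[{"hand":0,"slide":[0.15,0,-4],"yaw":0},{"hand":0,"slide":[0.15,0,-8],"yaw":0},{"hand":0,"slide":[0.15,0,-10.7],"yaw":0},{"hand":0,"slide":[0.15,0,-10.7],"yaw":0},{"hand":0,"slide":[0.15,0,-10.7],"yaw":0},{"hand":1,"slide":[0.15,0,-10.7],"yaw":0},{"hand":1,"slide":[0.15,0,-10.7],"yaw":0},{"hand":1,"slide":[0.15,0,-10.7],"yaw":0},{"hand":1,"slide":[0.15,0,-10.7],"yaw":0},{"hand":1,"slide":[0.15,0,-10.7],"yaw":0}]';python3 -m inch '[{"hand":1,"slide":[0,0,0],"yaw":0},{"hand":1,"slide":[0,0,0],"yaw":0},{"hand":1,"slide":[0,0,0],"yaw":0}]'
```

```text
time_s: 12.02
tcp_pos: [0.6232, 0.3016, 0.0847]
ee_rot: [[0.032, -0.999, -0.0], [-0.999, -0.032, -0.0], [0.0, 0.0, -1.0]]
wrist_force: [-0.2, 0.9, 0.6]
gripper_width: 0.517
time_s: 12.4
tcp_pos: [0.6234, 0.3017, 0.0848]
ee_rot: [[0.033, -0.999, 0.0], [-0.999, -0.033, 0.0], [-0.0, -0.0, -1.0]]
wrist_force: [0.1, -0.6, -0.7]
gripper_width: 0.339
```

```bash
python3 -m inch '[{"hand":1,"slide":[0,0,5],"yaw":0},{"hand":1,"slide":[0,0,10],"yaw":0},{"hand":1,"slide":[-1,-3,12],"yaw":0.18},{"hand":1,"slide":[-3,-8,12],"yaw":0.36},{"hand":1,"slide":[-5,-13,12],"yaw":0.54},{"hand":1,"slide":[-7,-18,12],"yaw":0.72},{"hand":1,"slide":[-8.5,-22,12],"yaw":0.9},{"hand":1,"slide":[-9.5,-25,12],"yaw":1.08},{"hand":1,"slide":[-9.9,-27.9,12],"yaw":1.26},{"hand":1,"slide":[-9.9,-27.9,12],"yaw":1.44}]';python3 -m inch '[{"hand":1,"slide":[0,0,0],"yaw":0.059},{"hand":1,"slide":[0,0,0],"yaw":0.059},{"hand":1,"slide":[0,0,0],"yaw":0.059}]'
python3 - <<'E'
from h import *
s=sense();im=capture("wrist");cv2.imwrite("pics/w4.png",im);print(s["tcp_pos"])
np.save("s4.npy",s,allow_pickle=True)
E
```

```text
time_s: 13.65
tcp_pos: [0.5229, 0.0208, 0.2043]
ee_rot: [[0.995, -0.095, -0.002], [-0.095, -0.995, -0.0], [-0.002, 0.0, -1.0]]
wrist_force: [-0.1, 0.9, -2.3]
gripper_width: 0.343
time_s: 14.02
tcp_pos: [0.5239, 0.0227, 0.2045]
ee_rot: [[0.999, -0.04, -0.001], [-0.04, -0.999, -0.0], [-0.001, 0.0, -1.0]]
wrist_force: [0.0, 0.2, -2.5]
gripper_width: 0.339
[0.52393322 0.02269577 0.20451807]
```

View pics/w4.png

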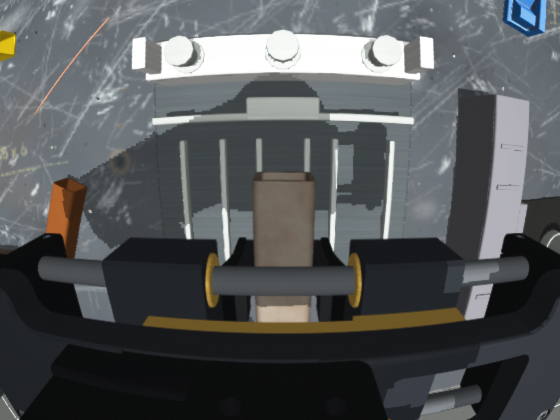

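Run:
```python
from h import *
s=np.load("s4.npy",allow_pickle=True).item()
P=lambda uv,z:(pt("wrist",uv,z,s)[:2]*1000).round(1)
print("pins",[P(q,.085) for q in[(182,51),(282,47),(385,52)]])
print("fence far ends",[P((c,r),.022) for c,r in[(183,140),(222,140),(259,139),(306,139),(334,139),(391,141)]])
print("stop",P((282,121),.048),P((160,122),.048),P((405,119),.048))
print("tubetip",P((254,178),.154),P((314,178),.154))
```

```text
pins [array([647.4,  84.6]), array([644.2,  18.4]), array([641.6, -49.7])]
fence far ends [array([584.8, 106.7]), array([582.2,  72. ]), array([581.3,  40.4]), array([579.7,   1. ]), array([579.2, -22.8]), array([577.2, -73.7])]
stop [595.4  20.5] [601.7 116.9] [596.5 -76.9]
tubetip [570.1  33.6] [569.1   6.9]
```

```bash
python3 -m inch '[{"hand":1,"slide":[0,0,-4],"yaw":0},{"hand":1,"slide":[0,0,-7],"yaw":0},{"hand":1,"slide":[0,0,-9],"yaw":0},{"hand":1,"slide":[0,0,-10],"yaw":0},{"hand":1,"slide":[0,0,-10.5],"yaw":0},{"hand":1,"slide":[0,0,-10.5],"yaw":0},{"hand":1,"slide":[0,0,-10.5],"yaw":0}]';python3 -m inch '[{"hand":1,"slide":[0,0,-0.2],"yaw":0},{"hand":1,"slide":[0,0,-0.3],"yaw":0},{"hand":1,"slide":[0,0,-0.3],"yaw":0}]'
```

```text
time_s: 14.95
tcp_pos: [0.5247, 0.0228, 0.1005]
ee_rot: [[0.999, -0.039, 0.002], [-0.039, -0.999, 0.0], [0.002, -0.001, -1.0]]
wrist_force: [-0.7, -0.5, -1.8]
gripper_width: 0.342
time_s: 15.32
tcp_pos: [0.5242, 0.0226, 0.0968]
ee_rot: [[0.999, -0.039, -0.0], [-0.039, -0.999, -0.0], [-0.0, 0.0, -1.0]]
wrist_force: [-0.1, -0.7, -2.2]
gripper_width: 0.345
```

```bash
python3 -m inch '[{"hand":1,"slide":[0,0,-0.1],"yaw":0},{"hand":1,"slide":[0,0,-0.1],"yaw":0},{"hand":0.4,"slide":[0,0,-0.1],"yaw":0},{"hand":0.4,"slide":[0,0,-0.1],"yaw":0},{"hand":0.4,"slide":[0,0,-0.1],"yaw":0},{"hand":0.4,"slide":[0,0,3],"yaw":0},{"hand":0.4,"slide":[0,0,8],"yaw":0},{"hand":0,"slide":[0,0,12],"yaw":0},{"hand":0,"slide":[0,0,12],"yaw":0}]'; python3 tubes.py
```

```text
time_s: 16.45
tcp_pos: [0.526, 0.0231, 0.2203]
ee_rot: [[0.999, -0.039, 0.008], [-0.039, -0.999, 0.002], [0.008, -0.003, -1.0]]
wrist_force: [-0.1, -0.5, -0.3]
gripper_width: 0.748
(219, 254) [454. 389.] [112.  40.] 86.5
(301, 217) [562. 105.] [126.  38.] 12.3
(346, 195) [633. -55.] [138. 137.] 40.3
(177, 186) [700. 529.] [ 87. 114.] 24.8
```

```bash
python3 -m inch '[{"hand":0,"slide":[-0.8,4,0],"yaw":-0.16},{"hand":0,"slide":[-1.6,8,0],"yaw":-0.32},{"hand":0,"slide":[-2.4,12,0],"yaw":-0.48},{"hand":0,"slide":[-3.2,16,0],"yaw":-0.64},{"hand":0,"slide":[-4,20,0],"yaw":-0.8},{"hand":0,"slide":[-4.8,24,0],"yaw":-0.96},{"hand":0,"slide":[-5.6,28,0],"yaw":-1.12},{"hand":0,"slide":[-6.4,32,0],"yaw":-1.28},{"hand":0,"slide":[-7.2,36.4,0],"yaw":-1.44},{"hand":0,"slide":[-7.2,36.4,0],"yaw":-1.593}]';python3 -m inch '[{"hand":0,"slide":[0,0,-4],"yaw":0},{"hand":0,"slide":[0,0,-4],"yaw":0},{"hand":0,"slide":[0,0,-4],"yaw":0}]'
python3 - <<'E'
from h import *
s=sense();im=capture("wrist");cv2.imwrite("pics/w5.png",im);print(s["tcp_pos"])
hsv=cv2.cvtColor(im,cv2.COLOR_BGR2HSV);m=cv2.inRange(hsv,(3,20,50),(25,110,230));m[240:]=0
for c in cv2.findContours(cv2.morphologyEx(m,2,np.ones((3,3))),0,1)[0]:
    if cv2.contourArea(c)>400:print(cv2.boundingRect(c),cv2.contourArea(c))
a=np.radians(86.5);d=np.array([np.cos(a),np.sin(a)]);n=np.array([d[1],-d[0]])
for k in(-1,1):print(proj("wrist",np.r_[np.array([.453,.387])-d*.055+n*k*.02,.04],s))
E
```

```text
time_s: 17.75
tcp_pos: [0.4511, 0.389, 0.2143]
ee_rot: [[-0.063, -0.998, -0.002], [-0.998, 0.063, -0.002], [0.002, 0.002, -1.0]]
wrist_force: [-0.1, -0.7, -0.5]
gripper_width: 0.995
time_s: 18.12
tcp_pos: [0.4525, 0.3867, 0.1767]
ee_rot: [[-0.061, -0.998, 0.0], [-0.998, 0.061, -0.001], [0.001, -0.0, -1.0]]
wrist_force: [-0.4, -0.8, -0.1]
gripper_width: 0.997
[0.45252738 0.38667095 0.17674296]
(253, 144, 56, 96) 5050.5
[310.39409217 145.93127255]
[253.46418824 145.88585819]
```

```bash
python3 -m inch '[{"hand":0,"slide":[0,0,-4],"yaw":0},{"hand":0,"slide":[0,0,-7],"yaw":0},{"hand":0,"slide":[0,0,-9.1],"yaw":0},{"hand":0,"slide":[0,0,-9.1],"yaw":0},{"hand":1,"slide":[0,0,-9.1],"yaw":0},{"hand":1,"slide":[0,0,-9.1],"yaw":0},{"hand":1,"slide":[0,0,-9.1],"yaw":0},{"hand":1,"slide":[0,0,-9.1],"yaw":0},{"hand":1,"slide":[0,0,-9.1],"yaw":0},{"hand":1,"slide":[0,0,-9.1],"yaw":0}]';python3 -m inch '[{"hand":1,"slide":[0,0,0],"yaw":0},{"hand":1,"slide":[0,0,0],"yaw":0}]'
```

```text
time_s: 19.42
tcp_pos: [0.4524, 0.3868, 0.0859]
ee_rot: [[-0.061, -0.998, 0.0], [-0.998, 0.061, 0.0], [-0.0, -0.0, -1.0]]
wrist_force: [0.6, -0.2, 0.9]
gripper_width: 0.459
time_s: 19.68
tcp_pos: [0.4523, 0.3867, 0.0859]
ee_rot: [[-0.061, -0.998, 0.0], [-0.998, 0.061, 0.0], [-0.0, -0.0, -1.0]]
wrist_force: [0.6, -0.7, 0.6]
gripper_width: 0.458
```

```bash
python3 -m inch '[{"hand":1,"slide":[0,0,5],"yaw":0},{"hand":1,"slide":[0,0,10],"yaw":0},{"hand":1,"slide":[1,-4,12],"yaw":0.18},{"hand":1,"slide":[2,-10,12],"yaw":0.36},{"hand":1,"slide":[3,-16,12],"yaw":0.54},{"hand":1,"slide":[4,-22,12],"yaw":0.72},{"hand":1,"slide":[5,-28,12],"yaw":0.9},{"hand":1,"slide":[6,-34,12],"yaw":1.08},{"hand":1,"slide":[7,-40,12],"yaw":1.26},{"hand":1,"slide":[7,-43.4,12],"yaw":1.44}]';python3 -m inch '[{"hand":1,"slide":[0,0,0],"yaw":0.15},{"hand":1,"slide":[0,0,0],"yaw":0.15},{"hand":1,"slide":[0,0,0],"yaw":0.15}]'
```

```text
time_s: 20.92
tcp_pos: [0.5218, -0.0469, 0.2051]
ee_rot: [[0.973, -0.231, -0.001], [-0.231, -0.973, 0.0], [-0.001, 0.0, -1.0]]
wrist_force: [0.7, 0.4, -1.2]
gripper_width: 0.456
time_s: 21.3
tcp_pos: [0.5219, -0.0446, 0.2054]
ee_rot: [[0.996, -0.09, -0.001], [-0.09, -0.996, 0.0], [-0.001, -0.0, -1.0]]
wrist_force: [-0.1, -0.3, -1.8]
gripper_width: 0.459
```

```bash
python3 -m inch '[{"hand":1,"slide":[0,-0.2,-3],"yaw":0.052},{"hand":1,"slide":[0,-0.2,-6],"yaw":0.052},{"hand":1,"slide":[0,-0.2,-7],"yaw":0.052},{"hand":1,"slide":[0,-0.2,-7],"yaw":0.052},{"hand":1,"slide":[0,-0.2,-7],"yaw":0.052}]'
python3 - <<'E'
from h import *
s=sense();im=capture("wrist");cv2.imwrite("pics/w6.png",im);print(s["tcp_pos"])
E
```

```text
time_s: 21.92
tcp_pos: [0.5231, -0.0467, 0.1369]
ee_rot: [[0.999, -0.036, 0.002], [-0.036, -0.999, 0.0], [0.002, -0.0, -1.0]]
wrist_force: [-0.1, -0.4, -2.2]
gripper_width: 0.455
[ 0.52310206 -0.0466749   0.13691332]
```

View pics/w6.png

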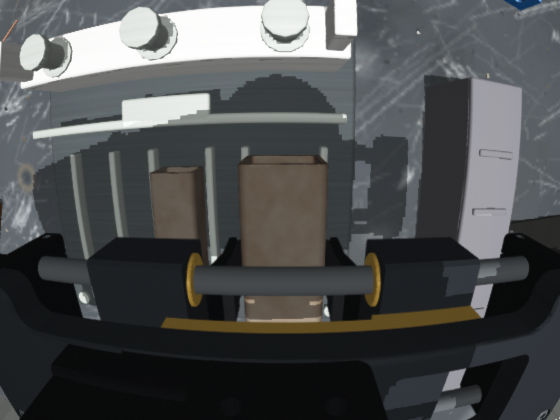

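```bash
python3 -m inch '[{"hand":1,"slide":[0,0,-1.5],"yaw":0},{"hand":1,"slide":[0,0,-2.6],"yaw":0},{"hand":1,"slide":[0,0,-3.3],"yaw":0},{"hand":1,"slide":[0,0,-3.6],"yaw":0},{"hand":1,"slide":[0,0,-3.8],"yaw":0},{"hand":1,"slide":[0,0,-3.9],"yaw":0},{"hand":1,"slide":[0,0,-3.95],"yaw":0},{"hand":1,"slide":[0,0,-3.95],"yaw":0}]'
```

```text
time_s: 22.98
tcp_pos: [0.5222, -0.0471, 0.0978]
ee_rot: [[0.999, -0.036, 0.001], [-0.036, -0.999, -0.0], [0.001, 0.0, -1.0]]
wrist_force: [-3.7, 0.6, 7.4]
gripper_width: 0.459
```

```bash
python3 -m inch '[{"hand":0.35,"slide":[0,0,0],"yaw":0},{"hand":0.35,"slide":[0,0,0],"yaw":0},{"hand":0.35,"slide":[0,0,0],"yaw":0},{"hand":0.35,"slide":[0,0,4],"yaw":0},{"hand":0.35,"slide":[0,0,9],"yaw":0},{"hand":0,"slide":[-2,-5,12],"yaw":0.096},{"hand":0,"slide":[-4,-10,12],"yaw":0.096},{"hand":0,"slide":[-7,-16,12],"yaw":0.096},{"hand":0,"slide":[-10,-22,12],"yaw":0.096},{"hand":0,"slide":[-11.2,-26.6,12],"yaw":0.096}]';python3 -m inch '[{"hand":0,"slide":[0,0,-3],"yaw":0},{"hand":0,"slide":[0,0,-3],"yaw":0},{"hand":0,"slide":[0,0,-3],"yaw":0}]'
python3 - <<'E'
from h import *
s=sense();im=capture("wrist");cv2.imwrite("pics/w7.png",im);print(s["tcp_pos"]);np.save("s7.npy",s,allow_pickle=True)
E
```

```text
time_s: 24.22
tcp_pos: [0.4088, -0.3146, 0.2164]
ee_rot: [[0.998, 0.06, 0.0], [0.06, -0.998, -0.0], [0.0, 0.0, -1.0]]
wrist_force: [1.3, -0.2, 0.6]
gripper_width: 0.993
time_s: 24.6
tcp_pos: [0.4108, -0.3129, 0.1869]
ee_rot: [[0.998, 0.061, 0.001], [0.061, -0.998, -0.001], [0.001, 0.001, -1.0]]
wrist_force: [0.1, -0.1, 0.8]
gripper_width: 0.995
[ 0.41083022 -0.31291231  0.18688335]
```

View pics/w7.png

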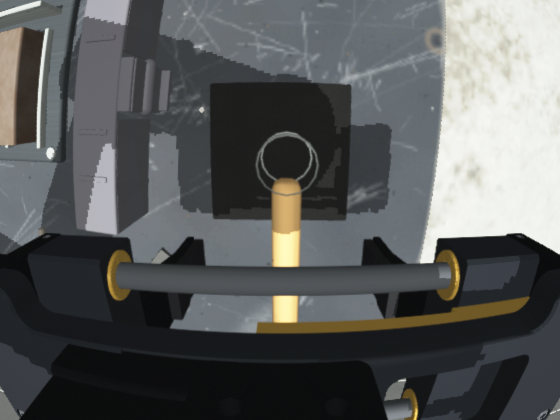

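Run:
```python
from h import *
s=np.load("s7.npy",allow_pickle=True).item()
P=lambda uv,z:(pt("wrist",uv,z,s)[:2]*1000).round(1)
print("head L,R,top",P((256,161),.068),P((319,161),.068),P((287,131),.068),"handle",P((286,200),.05),P((286,320),.05))
print("pad",P((212,85),.004),P((349,85),.004),P((213,217),.004),P((348,219),.004))
im=cv2.imread("pics/w7.png");cv2.imwrite("pics/w7c.png",cv2.resize(im[110:270,220:360],None,fx=4,fy=4)[:600])
```

```text
head L,R,top [ 455.1 -292.8] [ 457.7 -333.8] [ 475.8 -311.7] handle [ 425.9 -314.4] [ 322.9 -321.2]
pad [ 511.1 -246.9] [ 518.  -362.2] [ 395.4 -251.4] [ 401.  -372.1]
```

```bash
python3 -m inch '[{"hand":0,"slide":[0.45,-0.2,-3],"yaw":0},{"hand":0,"slide":[0.45,-0.2,-6],"yaw":0},{"hand":0,"slide":[0.45,-0.2,-9],"yaw":0},{"hand":0,"slide":[0.45,-0.2,-10],"yaw":0},{"hand":0,"slide":[0.45,-0.2,-10],"yaw":0},{"hand":1,"slide":[0.45,-0.2,-10],"yaw":0},{"hand":1,"slide":[0.45,-0.2,-10],"yaw":0},{"hand":1,"slide":[0.45,-0.2,-10],"yaw":0},{"hand":1,"slide":[0.45,-0.2,-10],"yaw":0},{"hand":1,"slide":[0.45,-0.2,-10],"yaw":0}]';python3 -m inch '[{"hand":1,"slide":[0,0,0],"yaw":0},{"hand":1,"slide":[0,0,0],"yaw":0},{"hand":1,"slide":[0,0,0],"yaw":0},{"hand":1,"slide":[0,0,0],"yaw":0}]'
```

```text
time_s: 25.9
tcp_pos: [0.4147, -0.3151, 0.0863]
ee_rot: [[0.998, 0.06, 0.0], [0.06, -0.998, -0.0], [0.0, 0.0, -1.0]]
wrist_force: [-1.0, 0.4, 0.0]
gripper_width: 0.519
time_s: 26.4
tcp_pos: [0.4147, -0.3151, 0.0862]
ee_rot: [[0.998, 0.06, -0.0], [0.06, -0.998, 0.0], [-0.0, -0.0, -1.0]]
wrist_force: [0.1, 0.6, -0.5]
gripper_width: 0.254
```

```bash
python3 -m inch '[{"hand":1,"slide":[0,0,1],"yaw":0},{"hand":1,"slide":[0,0,3],"yaw":0},{"hand":1,"slide":[0,0,6],"yaw":0},{"hand":1,"slide":[0,0,10],"yaw":0},{"hand":1,"slide":[0,0,14],"yaw":0},{"hand":1,"slide":[1,2,15],"yaw":-0.05},{"hand":1,"slide":[4,6,15],"yaw":-0.1},{"hand":1,"slide":[7,11,15],"yaw":-0.1},{"hand":1,"slide":[10,17,15],"yaw":-0.1},{"hand":1,"slide":[13,23,15],"yaw":-0.1}]';python3 -m inch '[{"hand":1,"slide":[3,5,0],"yaw":0},{"hand":1,"slide":[5,8.5,0],"yaw":0},{"hand":1,"slide":[5.9,10.5,0],"yaw":0},{"hand":1,"slide":[5.9,10.5,0],"yaw":0},{"hand":1,"slide":[5.9,10.5,0],"yaw":0},{"hand":1,"slide":[5.9,10.5,0],"yaw":0}]'
python3 - <<'E'
from h import *
s=sense();im=capture("wrist");print(s["tcp_pos"],s["moment"]);np.save("s8.npy",s,allow_pickle=True)
sc=capture("scene");a=cv2.resize(im[0:260,130:430],(450,390));b=cv2.resize(sc[100:290,270:430],(328,390),interpolation=2)
cv2.imwrite("pics/w8.png",np.hstack([a,b]))
for p in[(.6441,.0184,.085)]:print(proj("wrist",p,s))
E
```

```text
time_s: 27.65
tcp_pos: [0.5403, -0.0914, 0.236]
ee_rot: [[0.999, -0.041, -0.002], [-0.041, -0.999, 0.0], [-0.002, -0.0, -1.0]]
wrist_force: [0.7, -0.1, -4.3]
gripper_width: 0.251
time_s: 28.4
tcp_pos: [0.599, 0.0106, 0.2363]
ee_rot: [[0.999, -0.042, -0.001], [-0.042, -0.999, -0.0], [-0.001, 0.0, -1.0]]
wrist_force: [0.2, -0.5, -3.9]
gripper_width: 0.248
[0.59895722 0.01063918 0.23629866] [-0.08506501  0.13877588 -0.02852703]
[269.9221717  156.63304021]
```

View pics/w8.png

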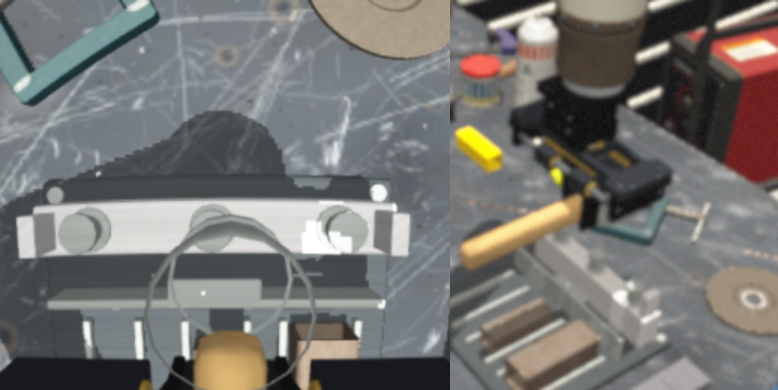

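```bash
python3 -m inch '[{"hand":1,"slide":[0.47,0.94,0],"yaw":0.003},{"hand":1,"slide":[0.47,0.94,0],"yaw":0.003},{"hand":1,"slide":[0.47,0.94,-3],"yaw":0.003},{"hand":1,"slide":[0.47,0.94,-3],"yaw":0.003},{"hand":1,"slide":[0.47,0.94,-3],"yaw":0.003}]'; python3 -m inch '[{"hand":1,"slide":[0,0,-6],"yaw":0}]'; python3 -m inch '[{"hand":1,"slide":[0,0,0],"yaw":0}]'
```

```text
time_s: 29.12
tcp_pos: [0.6049, 0.0212, 0.2071]
ee_rot: [[0.999, -0.037, 0.001], [-0.037, -0.999, -0.0], [0.001, 0.0, -1.0]]
wrist_force: [0.3, 0.4, -3.9]
gripper_width: 0.254
time_s: 29.25
tcp_pos: [0.6105, 0.0224, 0.1533]
ee_rot: [[0.999, -0.035, 0.02], [-0.035, -0.999, 0.003], [0.02, -0.004, -1.0]]
wrist_force: [4.4, 0.3, 3.7]
gripper_width: 0.247
time_s: 29.38
tcp_pos: [0.6039, 0.0211, 0.1451]
ee_rot: [[0.999, -0.037, -0.003], [-0.037, -0.999, -0.001], [-0.003, 0.001, -1.0]]
wrist_force: [-0.1, -0.4, -4.3]
gripper_width: 0.25
```

```bash
python3 -m inch '[{"hand":1,"slide":[0,0,4],"yaw":0},{"hand":1,"slide":[0,0,7],"yaw":0},{"hand":1,"slide":[0,0,7],"yaw":0},{"hand":1,"slide":[0,0,7],"yaw":0}]'
python3 - <<'E'
from h import *
s=sense();im=capture("wrist");sc=capture("scene");print(s["tcp_pos"],s["moment"])
a=cv2.resize(im[0:260,130:430],(450,390));b=cv2.resize(sc[140:260,280:380],(325,390),interpolation=2)
cv2.imwrite("pics/w9.png",np.hstack([a,b]))
E
```

```text
time_s: 29.88
tcp_pos: [0.6034, 0.0211, 0.2159]
ee_rot: [[0.999, -0.038, -0.002], [-0.038, -0.999, 0.0], [-0.002, -0.0, -1.0]]
wrist_force: [0.1, 0.7, -4.8]
gripper_width: 0.247
[0.60344889 0.02106482 0.21589859] [-0.07872068  0.18959909  0.0177899 ]
```

View pics/w9.png

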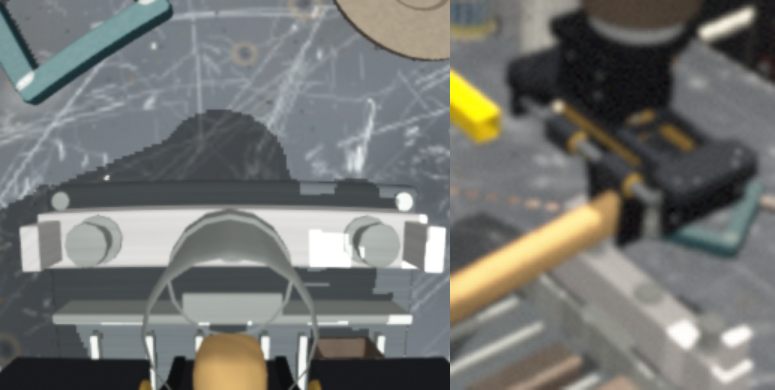

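```bash
python3 -m inch '[{"hand":1,"slide":[0,0,-4],"yaw":0},{"hand":1,"slide":[0,0,-6.6],"yaw":0},{"hand":1,"slide":[0,0,-6.8],"yaw":0},{"hand":1,"slide":[0,0,-6.8],"yaw":0}]'; python3 -m inch '[{"hand":1,"slide":[0,0,-0.2],"yaw":0},{"hand":1,"slide":[0,0,-0.2],"yaw":0}]'; python3 -m inch '[{"hand":1,"slide":[0,0,-0.2],"yaw":0},{"hand":1,"slide":[0,0,-0.2],"yaw":0}]'
```

```text
time_s: 30.48
tcp_pos: [0.6048, 0.0212, 0.1484]
ee_rot: [[0.999, -0.037, 0.0], [-0.037, -0.999, -0.0], [0.0, 0.0, -1.0]]
wrist_force: [-0.1, 0.2, -3.8]
gripper_width: 0.251
time_s: 30.72
tcp_pos: [0.6046, 0.0213, 0.147]
ee_rot: [[0.999, -0.037, 0.001], [-0.037, -0.999, 0.0], [0.001, -0.0, -1.0]]
wrist_force: [0.0, -0.2, -3.5]
gripper_width: 0.252
time_s: 30.98
tcp_pos: [0.6042, 0.0211, 0.1443]
ee_rot: [[0.999, -0.037, -0.0], [-0.037, -0.999, 0.0], [-0.0, -0.0, -1.0]]
wrist_force: [-0.9, 0.2, -4.0]
gripper_width: 0.247
```

```bash
for i in 1 2 3; do python3 -m inch '[{"hand":1,"slide":[0,0,-0.15],"yaw":0},{"hand":1,"slide":[0,0,-0.15],"yaw":0}]' | egrep "tcp|force"; done
```

```text
tcp_pos: [0.6044, 0.0212, 0.1432]
wrist_force: [-0.8, 0.2, -1.4]
tcp_pos: [0.6044, 0.0212, 0.1429]
wrist_force: [-5.2, 0.3, 6.7]
tcp_pos: [0.6042, 0.0212, 0.1422]
wrist_force: [-7.2, 1.8, 9.7]
```

```bash
python3 -m inch '[{"hand":1,"slide":[0,0,3],"yaw":0},{"hand":1,"slide":[0,0,6.8],"yaw":0},{"hand":1,"slide":[-0.3,-3,6.8],"yaw":0},{"hand":1,"slide":[-0.3,-7.1,6.8],"yaw":0},{"hand":1,"slide":[-0.3,-7.1,6.8],"yaw":0},{"hand":1,"slide":[-0.3,-7.1,6.8],"yaw":0}]'; python3 -m inch '[{"hand":1,"slide":[0,0,-6],"yaw":0}]'; python3 -m inch '[{"hand":1,"slide":[0,0,-0.2],"yaw":0},{"hand":1,"slide":[0,0,-0.2],"yaw":0}]'
```

```text
time_s: 32.48
tcp_pos: [0.6012, -0.0499, 0.2072]
ee_rot: [[0.999, -0.038, -0.0], [-0.038, -0.999, 0.0], [-0.0, -0.0, -1.0]]
wrist_force: [-0.2, 0.3, -3.1]
gripper_width: 0.25
time_s: 32.6
tcp_pos: [0.6064, -0.0486, 0.1528]
ee_rot: [[0.999, -0.034, 0.017], [-0.034, -0.999, 0.001], [0.017, -0.002, -1.0]]
wrist_force: [3.4, -0.3, 4.8]
gripper_width: 0.249
time_s: 32.85
tcp_pos: [0.6016, -0.0492, 0.1461]
ee_rot: [[0.999, -0.036, -0.0], [-0.036, -0.999, -0.0], [-0.0, 0.0, -1.0]]
wrist_force: [-0.2, -0.4, -3.2]
gripper_width: 0.248
```

```bash
for i in 1 2 3 4 5; do python3 -m inch '[{"hand":1,"slide":[0,0,-0.15],"yaw":0},{"hand":1,"slide":[0,0,-0.15],"yaw":0}]' | egrep "tcp|force"; done
```

```text
tcp_pos: [0.6015, -0.0497, 0.1452]
wrist_force: [0.2, -0.5, -4.0]
tcp_pos: [0.6012, -0.0499, 0.1428]
wrist_force: [0.1, -0.4, -4.4]
tcp_pos: [0.6014, -0.0499, 0.1418]
wrist_force: [-0.9, 0.4, -0.2]
tcp_pos: [0.6014, -0.0499, 0.1414]
wrist_force: [-5.0, 0.8, 7.7]
tcp_pos: [0.6011, -0.0499, 0.1405]
wrist_force: [-6.3, 1.3, 10.2]
```

```bash
python3 -m inch '[{"hand":1,"slide":[0,0,4],"yaw":0},{"hand":1,"slide":[0,0,8.5],"yaw":0},{"hand":1,"slide":[-2,-3,8.5],"yaw":0.03},{"hand":1,"slide":[-5,-7,8.5],"yaw":0.06},{"hand":1,"slide":[-8,-11.5,8.5],"yaw":0.1},{"hand":1,"slide":[-11,-16,8.5],"yaw":0.1},{"hand":1,"slide":[-14,-20,8.5],"yaw":0.1},{"hand":1,"slide":[-17,-24,8.5],"yaw":0.1},{"hand":1,"slide":[-18.7,-26.5,8.5],"yaw":0.1},{"hand":1,"slide":[-18.7,-26.5,8.5],"yaw":0.1}]';python3 -m inch '[{"hand":1,"slide":[0,0,-4],"yaw":0},{"hand":1,"slide":[0,0,-4],"yaw":0},{"hand":1,"slide":[0,0,-4],"yaw":0},{"hand":1,"slide":[0,0,-4],"yaw":0}]'
python3 - <<'E'
from h import *
s=sense();im=capture("wrist");sc=capture("scene");print(s["tcp_pos"],s["moment"]);np.save("s10.npy",s,allow_pickle=True)
cv2.imwrite("pics/w10w.png",im)
a=cv2.resize(sc[290:420,300:440],(420,390),interpolation=2);b=cv2.resize(sc[180:300,240:390],(480,384),interpolation=2)
o=np.zeros((390,800,3),np.uint8);o[:,:320]=a[:,:320];o[:384,320:]=b;cv2.imwrite("pics/w10.png",o)
E
```

```text
time_s: 35.35
tcp_pos: [0.4129, -0.3161, 0.2227]
ee_rot: [[0.998, 0.059, -0.0], [0.059, -0.998, 0.0], [-0.0, -0.0, -1.0]]
wrist_force: [0.3, -0.5, -4.7]
gripper_width: 0.247
time_s: 35.85
tcp_pos: [0.4155, -0.3149, 0.1847]
ee_rot: [[0.998, 0.064, 0.003], [0.064, -0.998, -0.001], [0.003, 0.002, -1.0]]
wrist_force: [0.5, 0.3, -4.3]
gripper_width: 0.25
[ 0.41545577 -0.3149259   0.18467347] [-0.00614988  0.04724939 -0.03057729]
```

View pics/w10.png

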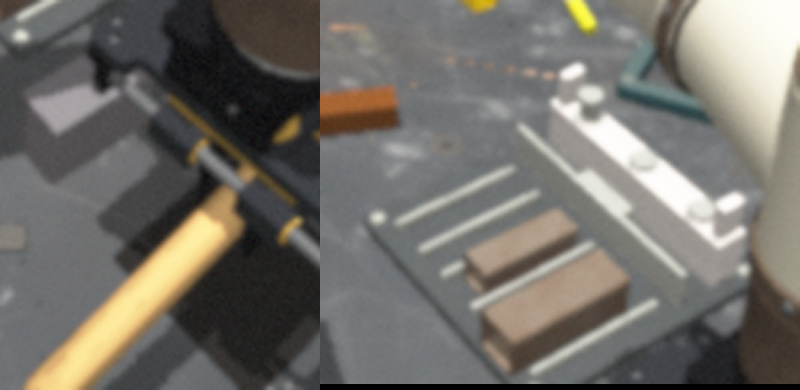

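```bash
python3 -m inch '[{"hand":1,"slide":[0,0,-4],"yaw":0},{"hand":1,"slide":[0,0,-7],"yaw":0},{"hand":1,"slide":[0,0,-9],"yaw":0},{"hand":1,"slide":[0,0,-9.5],"yaw":0},{"hand":1,"slide":[0,0,-9.5],"yaw":0}]'|egrep "tcp|force"; for i in 1 2 3; do python3 -m inch '[{"hand":1,"slide":[0,0,-0.15],"yaw":0},{"hand":1,"slide":[0,0,-0.15],"yaw":0}]' | egrep "tcp|force"; done
```

```text
tcp_pos: [0.4149, -0.3151, 0.0889]
wrist_force: [-0.5, 0.4, -3.7]
tcp_pos: [0.4147, -0.315, 0.0875]
wrist_force: [-0.6, -0.8, -3.1]
tcp_pos: [0.4143, -0.3148, 0.0853]
wrist_force: [-0.1, -0.0, -3.5]
tcp_pos: [0.4145, -0.3149, 0.0838]
wrist_force: [0.5, 1.0, -3.0]
```

```bash
for i in 1 2 ; do python3 -m inch '[{"hand":1,"slide":[0,0,-0.1],"yaw":0},{"hand":1,"slide":[0,0,-0.1],"yaw":0}]' | egrep "tcp|force"; done
```

```text
tcp_pos: [0.4145, -0.3149, 0.0828]
wrist_force: [0.7, 0.6, -3.3]
tcp_pos: [0.4146, -0.3149, 0.0825]
wrist_force: [-0.7, 2.2, 4.3]
```

```bash
python3 -m inch '[{"hand":0.6,"slide":[0,0,0],"yaw":0},{"hand":0.4,"slide":[0,0,0],"yaw":0},{"hand":0,"slide":[0,0,0],"yaw":0},{"hand":0,"slide":[0,0,0],"yaw":0},{"hand":0,"slide":[0,0,0],"yaw":0},{"hand":0,"slide":[0,0,0],"yaw":0},{"hand":0,"slide":[0,0,3],"yaw":0},{"hand":0,"slide":[0,0,7],"yaw":0},{"hand":0,"slide":[0,0,11],"yaw":0},{"hand":0,"slide":[0,0,11],"yaw":0}]'
python3 - <<'E'
from h import *
s=sense();im=capture("wrist");cv2.imwrite("pics/w11.png",im);print(s["tcp_pos"])
sc=capture("scene");a=cv2.resize(im[0:260,60:400],(500,382));b=cv2.resize(sc[300:420,310:430],(300,300),interpolation=2)
o=np.zeros((382,800,3),np.uint8);o[:,:500]=a;o[:300,500:]=b;cv2.imwrite("pics/w11c.png",o)
E
```

```text
time_s: 39.08
tcp_pos: [0.416, -0.3156, 0.1952]
ee_rot: [[0.998, 0.063, 0.007], [0.063, -0.998, -0.003], [0.007, 0.004, -1.0]]
wrist_force: [0.0, -0.5, -0.0]
gripper_width: 1.001
[ 0.41596442 -0.3155551   0.19521109]
```

View pics/w11c.png

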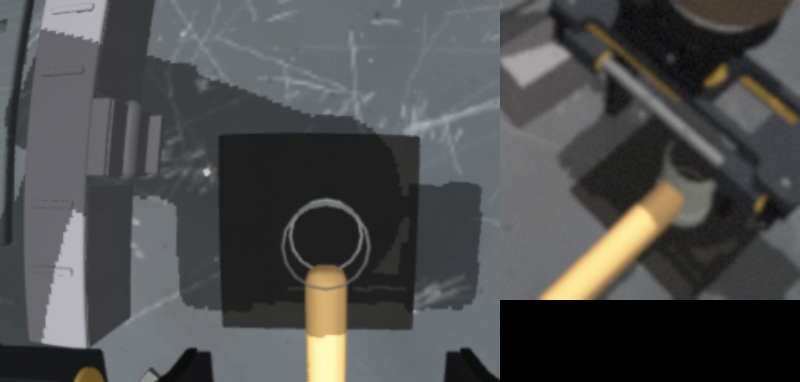

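```bash
python3 -m inch '[{"hand":0,"slide":[3,4,0],"yaw":-0.05},{"hand":0,"slide":[6,8,0],"yaw":-0.1},{"hand":0,"slide":[9,12.5,0],"yaw":-0.101},{"hand":0,"slide":[9.4,13.7,0],"yaw":-0.101},{"hand":0,"slide":[9.4,13.7,-2],"yaw":-0.101},{"hand":0,"slide":[9.4,13.7,-2],"yaw":-0.101},{"hand":0,"slide":[9.4,13.7,-2],"yaw":-0.101}]';python3 - <<'E'
from h import *
s=sense();im=capture("wrist");cv2.imwrite("pics/w12.png",im)
g=cv2.cvtColor(im,cv2.COLOR_BGR2GRAY).astype(int)
P=lambda uv,z:(pt("wrist",uv,z,s)[:2]*1000).round(1)
for r in range(120,230,16):
    d=np.diff(g[r]);i=[k for k in range(220,350) if abs(d[k])>22 and abs(d[k])>=abs(d[k-1:k+2]).max()]
    print(r,[(k,P((k+.5,r),.066).tolist()) for k in i][:7])
E
```

```text
time_s: 40.05
tcp_pos: [0.5079, -0.1784, 0.1716]
ee_rot: [[0.999, -0.039, -0.001], [-0.039, -0.999, -0.0], [-0.001, 0.0, -1.0]]
wrist_force: [-0.7, 0.1, 0.1]
gripper_width: 1.0
120 [(237, [581.0, -153.9]), (302, [579.3, -193.0]), (331, [578.9, -210.6])]
136 [(238, [571.2, -154.0]), (302, [569.5, -192.7])]
152 [(330, [559.3, -209.6]), (339, [559.2, -215.1])]
168 [(238, [551.5, -152.8]), (325, [549.5, -206.3]), (337, [549.3, -213.8])]
184 [(239, [541.5, -152.8]), (316, [539.7, -200.5]), (332, [539.3, -210.6])]
200 [(239, [531.3, -152.1]), (302, [529.8, -191.6]), (335, [529.0, -212.5])]
216 [(225, [521.1, -142.3]), (321, [518.9, -203.5]), (337, [518.4, -213.8])]
```

```bash
python3 -m inch '[{"hand":0,"slide":[0.15,0,-3],"yaw":0},{"hand":0,"slide":[0.15,0,-6],"yaw":0},{"hand":0,"slide":[0.15,0,-7.8],"yaw":0},{"hand":0,"slide":[0.15,0,-7.8],"yaw":0},{"hand":0,"slide":[0.15,0,-7.8],"yaw":0},{"hand":1,"slide":[0.15,0,-7.8],"yaw":0},{"hand":1,"slide":[0.15,0,-7.8],"yaw":0},{"hand":1,"slide":[0.15,0,-7.8],"yaw":0},{"hand":1,"slide":[0.15,0,-7.8],"yaw":0},{"hand":1,"slide":[0.15,0,-7.8],"yaw":0}]';python3 -m inch '[{"hand":1,"slide":[0,0,0],"yaw":0},{"hand":1,"slide":[0,0,0],"yaw":0},{"hand":1,"slide":[0,0,0],"yaw":0},{"hand":1,"slide":[0,0,0],"yaw":0}]'
```

```text
time_s: 41.35
tcp_pos: [0.51, -0.1775, 0.094]
ee_rot: [[0.999, -0.038, 0.0], [-0.038, -0.999, 0.0], [0.0, -0.0, -1.0]]
wrist_force: [0.1, 3.1, 2.9]
gripper_width: 0.587
time_s: 41.85
tcp_pos: [0.51, -0.1776, 0.094]
ee_rot: [[0.999, -0.038, 0.0], [-0.038, -0.999, 0.0], [0.0, -0.0, -1.0]]
wrist_force: [-0.3, 4.6, 5.8]
gripper_width: 0.586
```

```bash
python3 -m inch '[{"hand":1,"slide":[0,0,3],"yaw":0},{"hand":1,"slide":[0,0,8],"yaw":0},{"hand":1,"slide":[0,0,13.5],"yaw":0},{"hand":1,"slide":[1,2,13.5],"yaw":-0.17},{"hand":1,"slide":[2.5,4,13.5],"yaw":-0.34},{"hand":1,"slide":[4,6.5,13.5],"yaw":-0.51},{"hand":1,"slide":[5.5,9,13.5],"yaw":-0.68},{"hand":1,"slide":[7,11.5,13.5],"yaw":-0.85},{"hand":1,"slide":[9,14,13.5],"yaw":-1.02},{"hand":1,"slide":[10.5,16.5,13.5],"yaw":-1.19}]';python3 -m inch '[{"hand":1,"slide":[1.5,2,0],"yaw":-0.17},{"hand":1,"slide":[2.3,2.9,0],"yaw":-0.3},{"hand":1,"slide":[2.3,2.9,0],"yaw":-0.38},{"hand":1,"slide":[2.3,2.9,0],"yaw":-0.38},{"hand":1,"slide":[2.3,2.9,0],"yaw":-0.38},{"hand":1,"slide":[2.3,2.9,0],"yaw":-0.38}]'
```

```text
time_s: 43.1
tcp_pos: [0.6147, -0.0127, 0.2267]
ee_rot: [[0.33, -0.944, -0.003], [-0.944, -0.33, -0.001], [-0.0, 0.004, -1.0]]
wrist_force: [-0.2, -0.3, -3.0]
gripper_width: 0.585
time_s: 43.85
tcp_pos: [0.6376, 0.0158, 0.2284]
ee_rot: [[-0.037, -0.999, -0.001], [-0.999, 0.037, -0.0], [0.0, 0.001, -1.0]]
wrist_force: [-0.1, 0.0, -2.9]
gripper_width: 0.583
```

```bash
python3 -m inch '[{"hand":1,"slide":[0.08,0.1,0],"yaw":0},{"hand":1,"slide":[0.08,0.1,-1.5],"yaw":0},{"hand":1,"slide":[0.08,0.1,-3],"yaw":0},{"hand":1,"slide":[0.08,0.1,-4],"yaw":0},{"hand":1,"slide":[0.08,0.1,-5],"yaw":0},{"hand":1,"slide":[0.08,0.1,-5],"yaw":0}]';python3 -m inch '[{"hand":1,"slide":[0,0,-1],"yaw":0},{"hand":1,"slide":[0,0,-2],"yaw":0},{"hand":1,"slide":[0,0,-2],"yaw":0}]'
```

```text
time_s: 44.6
tcp_pos: [0.6381, 0.0171, 0.1775]
ee_rot: [[-0.038, -0.999, -0.002], [-0.999, 0.038, -0.001], [0.001, 0.002, -1.0]]
wrist_force: [0.3, -0.1, -2.6]
gripper_width: 0.583
time_s: 44.98
tcp_pos: [0.6379, 0.017, 0.1574]
ee_rot: [[-0.038, -0.999, -0.003], [-0.999, 0.038, -0.0], [0.001, 0.003, -1.0]]
wrist_force: [-0.2, -0.7, -2.9]
gripper_width: 0.588
```

Free so far (no contact force); continue down.

```bash
python3 -m inch '[{"hand":1,"slide":[0,0,-1],"yaw":0},{"hand":1,"slide":[0,0,-2],"yaw":0},{"hand":1,"slide":[0,0,-2.8],"yaw":0},{"hand":1,"slide":[0,0,-3.1],"yaw":0},{"hand":1,"slide":[0,0,-3.1],"yaw":0}]' | egrep "tcp|force"; for i in 1 2 ; do python3 -m inch '[{"hand":1,"slide":[0,0,-0.15],"yaw":0},{"hand":1,"slide":[0,0,-0.15],"yaw":0}]' | egrep "tcp|force"; done
```

```text
tcp_pos: [0.639, 0.0172, 0.1275]
wrist_force: [1.4, -0.2, -4.8]
tcp_pos: [0.639, 0.0172, 0.1265]
wrist_force: [3.3, 0.0, -4.3]
tcp_pos: [0.639, 0.0172, 0.125]
wrist_force: [2.8, 0.1, -2.1]
```

```bash
for i in 1 2 ; do python3 -m inch '[{"hand":1,"slide":[0,0,-0.15],"yaw":0},{"hand":1,"slide":[0,0,-0.15],"yaw":0}]' | egrep "tcp|force"; done
```

```text
tcp_pos: [0.639, 0.0172, 0.124]
wrist_force: [1.4, 0.5, 1.2]
tcp_pos: [0.639, 0.0172, 0.1239]
wrist_force: [-0.9, 0.3, 8.5]
```

```bash
python3 -m inch '[{"hand":0.3,"slide":[0,0,0],"yaw":0},{"hand":0,"slide":[0,0,0],"yaw":0},{"hand":0,"slide":[0,0,0],"yaw":0},{"hand":0,"slide":[0,0,0],"yaw":0},{"hand":0,"slide":[0,0,3],"yaw":0},{"hand":0,"slide":[0,0,8],"yaw":0},{"hand":0,"slide":[0,0,13],"yaw":0},{"hand":0,"slide":[0,4,14],"yaw":0},{"hand":0,"slide":[-3,10,14],"yaw":0},{"hand":0,"slide":[-6,16,14],"yaw":0}]'; python3 -m inch '[{"hand":0,"slide":[-2,6,0],"yaw":0},{"hand":0,"slide":[-4,12,0],"yaw":0},{"hand":0,"slide":[-6,18,0],"yaw":0},{"hand":0,"slide":[-6,18,0],"yaw":0},{"hand":0,"slide":[-6,18,0],"yaw":0}]';python3 - <<'E'
from h import *
s=sense();sc=capture("scene");t=capture("top")
a=cv2.resize(sc[180:420,230:450],(470,513),interpolation=2);b=cv2.resize(t[160:310,280:450],(330,291),interpolation=2)
o=np.zeros((513,800,3),np.uint8);o[:,:470]=a;o[:291,470:]=b;cv2.imwrite("pics/fin.png",o)
print("guard corner expected/clipped px (scene):",[proj("scene",p).round() for p in[(.666,-.096,.096),(.622,-.094,.096),(.671,.132,.096)]])
# compare the guard with first scene picture
s0=cv2.imread("pics/scene0.png");d=cv2.absdiff(s0,sc).max(2);print("mean diff guard region",d[195:265,305:380].mean())
E
```

```text
time_s: 47.85
tcp_pos: [0.582, 0.1701, 0.2615]
ee_rot: [[-0.039, -0.999, -0.0], [-0.999, 0.039, 0.0], [-0.0, 0.0, -1.0]]
wrist_force: [0.4, 1.5, 0.0]
gripper_width: 0.995
time_s: 48.48
tcp_pos: [0.5224, 0.3491, 0.2613]
ee_rot: [[-0.037, -0.999, -0.001], [-0.999, 0.037, -0.001], [0.001, 0.001, -1.0]]
wrist_force: [-0.2, -0.4, 0.5]
gripper_width: 0.999
guard corner expected/clipped px (scene): [array([381., 241.]), array([367., 249.]), array([320., 194.])]
mean diff guard region 7.023809523809524
```

View pics/fin.png

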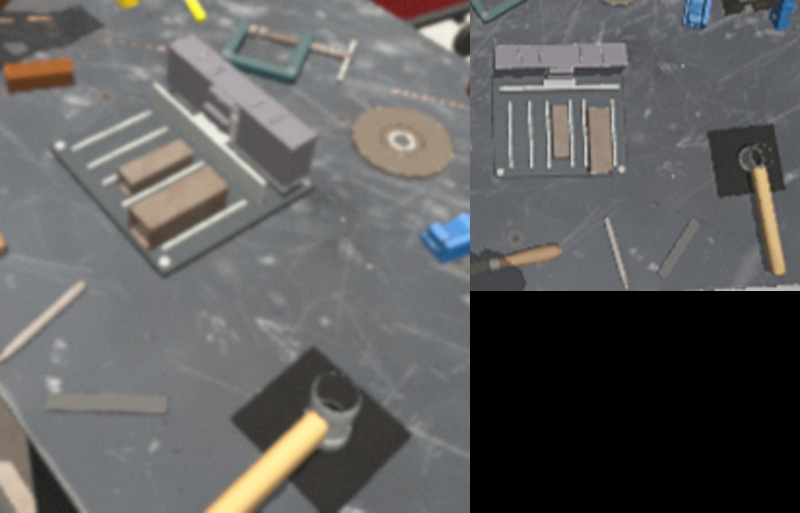

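```bash
python3 -c "
from station import finish_job;print(finish_job())"
```

```text
the job is handed in; nothing more can be done
None
```

The job is done and handed in at about 48.5 s, well inside the 210 s limit.

**What I did, in the order asked**
- I unclipped the guard by its tab and stood it on bare table.
- I laid tube b and tube c flat in slots b and c. I found no tube a within reach, so slot a stayed empty and its pin stayed up.
- I drove pins b and c with the mallet, stood the mallet back on its face on the pad, and refitted the guard pinched by its tab. The brown and yellow look-alikes were left alone.

**Last checks**
- **Pins:** after each strike a slow press met a firm stop at about 14 N net, above the 10 N needed. The picture taken before refitting the guard showed pins b and c equally low and pin a up.
- **Guard:** it stopped going down at the height it was lifted from, within about 0.2 mm after allowing for a grip 1.8 mm higher. The final picture closely matches the first. I did not pull on it to test the hook.
- **Tubes and mallet:** the final views show both tubes flat between their fences and the mallet upright on the pad.

**What disagreed**
- The mallet slipped about 3–5 mm in the grip during the strikes, so both pin stops and the pad came 4–5 mm lower than calculated. It stood flat once released.
- My first estimate of the jig's position along x was about 4 mm short. A closer look with the wrist camera corrected it before I placed the tubes.

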